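# Slide the battery box into its charging dock and start the charge

### The job

Push the tall yellow battery box low on its black rubber foot so that it slides along the bench, without tipping, lifting or grasping it, until it stands fully home and square against the blue contact plate inside the charging dock. Then press the green button on the white charger console all the way down and let it go. Leave the other things on the bench where they are.

Things in the scene. Friction and masses are not known exactly. Their poses are not given: they have to be found in the camera images.
- battery: Tall yellow battery box, loose, 0.95 kg (varies). Origin: under the centre of its yellow body (94 x 114 mm, 190 mm high, black carry handle along y on top to 225 mm). Lowest 50 mm: black rubber foot 120 mm wide (y), from x = -83 (a step out in front) to +50 mm. Own -x side has a display and faces the robot, with free bench before it; +x enters the dock. Slides at 4 to 8 N; pushed high it tips.
- dock: Charging dock, fixed, a U without floor, open towards the robot; own +x points into it. Origin: on the bench where the box's origin is when fully home, axes then parallel. Blue contact plate (156 mm wide, 90 high): near face at x = +50 mm. Aluminium rails 35 mm high: inner faces at y = +-66 mm (6 mm clearance a side) from x = -35 to +50 mm, flaring to y = +-85 mm at x = -70 mm.
- console: White charger console, fixed to the bench, 100 mm (x) x 90 mm (y), 40 mm high, origin at the centre of its underside. Stands to the left or right of the dock (it changes place with the grey mixer). The green button is on its top.
- charge_top (a point): Centre of the top of the round green button (30 mm across) on the console, z up; moves down with the button. Pressed from above.
- charge (a joint): Green button: 0 = up, 0.006 m = fully down. A spring returns it; fully down takes about 4 N.
- mixer: Grey vortex mixer with a black rubber cup, fixed to the bench, 130 x 110 mm, 86 mm high; origin at the centre of its underside. Not used.
- tips_green: Green pipette-tip box with clear lid, loose, 120 x 85 x 73 mm high, origin at the centre of its underside. Leave alone.
- tips_red: Red pipette-tip box, loose, otherwise like the green one. Leave alone.
- reagent: White plastic jar with cap, loose, 68 mm across, 125 mm high, origin at the centre of its underside. Leave alone.
- beaker: Glass beaker, loose, 68 mm across, 85 mm high, origin at the centre of its underside. Leave alone.
- wellplate: Clear well plate, loose, 85 x 127 x 12 mm, origin at the centre of its underside. Leave alone.
- calculator: Black desk calculator, loose, 150 x 78 x 16 mm, origin at the centre of its underside. Leave alone.
There are look-alikes about, which are no part of the job. There is more than one size of the battery; the job needs the larger. What is shaped like the console but brown is not meant.

How it is judged (in metres and radians):
On the way, in this order (a step that is already met when the one before it is completed fails the run):
1. the battery box stands fully home and square in the dock (x of battery in the frame of dock between -0.008 and 0.008 m and y of battery in the frame of dock between -0.012 and 0.012 m and angle between the x axis of battery and the x axis of dock, either way round below 0.07 rad and angle between battery's own z axis and vertical below 0.04 rad and height (world z) of battery below 0.006 m), for 0.2 s.
2. the green button is pressed down (value of joint charge above 0.0045 m), for 0.05 s.
At the end, for the whole second after the job is handed in: The box stands upright at rest in the dock, within 8 mm of home along the dock and 12 mm across, yaw within 4 degrees of the dock's; the green button was then pressed at least 4.5 mm and is up again; all other loose things lie within 20 mm of their starts (all of step 1 and value of joint charge below 0.002 m and linear speed of battery below 0.01 m/s and distance of each of tips_green, tips_red, reagent, beaker, wellplate, calculator from where it was at the start of the episode below 0.02 m); the robot touches nothing.
It fails at once if the battery box tips (more than 9 degrees) (angle between battery's own z axis and vertical above 0.16 rad).
It fails at once if the battery box is lifted off the bench (height (world z) of battery above 0.012 m).
It fails at once if the fingers push or hold the battery box high up instead of low on its foot (contact force between the fingers and battery above 1.5 N and height (world z) of the grasp point above 0.085 m).
It fails at once if another thing on the bench is knocked more than 20 mm out of place (distance of any of tips_green, tips_red, reagent, beaker, wellplate, calculator from where it was at the start of the episode above 0.02 m).
It also fails if it takes over 58 s, if anything falls off the work surface, if the arm or the gripper's body presses on something with over 40 N, if the wrist force passes 120 N, or if a joint passes its speed limit or range.

### The arm

A 6-joint arm with a two-finger parallel gripper is mounted at the origin on the work surface. World frame = base frame: x ahead of the robot, y to its left, z up, the work surface at z = 0. Lengths are in mm, angles in rad, forces in N, time in s.
With the tool pointing down it reaches from about 300 to 775 mm from the base axis. Payload 14.6 kg.
Tool frame: the origin (TCP) lies at the very end of the fingers, on their centre line; the grasp point (between the pads) lies 19 mm behind it; y points along the fingers, z is the direction in which the jaws open and shut, and the axes are right-handed (so a half turn about y gives the same grasp; the last joint's range is limited). The gripper opens to 94 mm and grips with 3 to 60 N. Pads are 16 mm wide; open, the fingers measure 119 mm over their backs; the gripper's body (75 mm by 177 mm) begins 78 mm behind the grasp point.
Start: joints at [1.075, 0.3, 1.521, -0, 1.321, -0.067], TCP at [228.675, 500.197, 205.446] pointing down, gripper open.
Joint ranges: [-3.03, 3.03], [-0.79, 2.21], [0.23, 2.52], [-1.04, 4.18], [0, 3.07], [-2.55, 2.55]. Speed limits (rad/s): [2.22, 2.22, 2.57, 3.14, 3.14, 3.14].

### API

Orientations are given as [roll, pitch, yaw] about the fixed x, y, z axes, in that order (R = Rz(yaw) Ry(pitch) Rx(roll)).
In Python, from cell import monitor, optics, manip gives the robot as it stands.
- The arm moves only by the shell command python3 -m creep 'ROWS' [FORCE]. ROWS is JSON, a list of rows, each an object of numbers: "tx", "ty", "tz": the shift along the tool's x, y, z scaled (see below); "turn": the turn about the tool's y scaled (see below); "fingers": the finger opening in mm, from 0 to 94. In form: [{"tx": .., "ty": .., "tz": .., "turn": .., "fingers": ..}, ...]. A call has 1 to 20 rows; each row is the pose to reach, as a shift and turn from the pose measured when the call began, along the tool's axes at that moment, turning the shorter way round; what a row does not reach only later rows make up. The controller multiplies each number of a shift by 200 mm and each number of a turn by pi rad. A row lasts 1/10 s, in which the tool goes at most 50 mm and 8.59 degrees, less where a joint would pass 70% of its speed; a pose out of reach is approached as far as the arm can. A call with a number of a shift or a turn outside -1 to 1 is refused whole. A call with a gripper value outside its range is refused whole. The fingers move at their own pace and stop on an object; FORCE is the grip in N (left out, the last holds). Time passes only in rows, so rows that repeat a pose let the fingers close. It gives the time, the measured TCP pose, the force and the opening at its end, in the units of the state.
- monitor.read_state(): the state, without advancing time (a new reading comes with each control period).
- optics.camera(name): name is "scene" or "side" or "wrist"; returns a dict with "frame" (480x640x3 uint8, red, green, blue), "range_z" (480x640 float32, mm along the optical axis (not along the pixel's ray), 0 where there is no reading), "fx", "fy", "cx", "cy" (pixels), "R" (3x3) and "t" (3): a world point X has camera coordinates R X + t; the wrist camera has in their place "mount" (4x4, takes a point from camera to tool coordinates, whose origin is the TCP and whose axes are the tool frame's). Camera axes: x right, y down, z forward; pixel columns grow to the right and rows downward; lengths in mm; the calibration is good to about 2 mm. A picture is of the moment at which its call begins: read the wrist's pose just before it.
- manip.sign_off(): hands the job in, once; it reports no verdict.
The state is a dict: "clock": time; "joints": joint angles; "qd": joint speeds; "effort": joint torques, N m; "eef_pos": TCP position; "eef_rot": TCP orientation; "wrist_force": force on the tool from outside, world axes, zero at the start; "moment": the same for the moment, N m; "finger_gap": finger opening in mm.
Only numpy, scipy, OpenCV 4.12 (cv2) and the standard library are available. Lean on these libraries where they do the work, as an engineer would, in place of code of your own. Each camera call takes 0.05 s, during which the arm holds its last target.

## Working session

There is one attempt and no reset: what is moved stays moved. The work goes in short steps, Python scripts to look and compute and a shell command to move; the robot and the scene stay as the last step left them, time stands still between calls to the robot, and variables do not carry over. Pictures are saved under pics/ and viewed, and the job is handed in when it is done.

```bash
ls; mkdir -p pics; python3 - <<'E'
from cell import monitor, optics, manip
import cv2,numpy as np,pickle
s=monitor.read_state();print({k:np.round(v,3).tolist() for k,v in s.items()})
for n in ["scene","side"]:
    c=optics.camera(n);pickle.dump(c,open(f"pics/{n}0.pkl","wb"))
    cv2.imwrite(f"pics/{n}0.png",c["frame"][:,:,::-1]);print(n,c["fx"],c["cx"],c["cy"],np.round(c["R"],3).tolist(),np.round(c["t"],1).tolist())
E
```

```text
pics
{'clock': 0.0, 'joints': [1.075, 0.3, 1.522, -0.0, 1.321, -0.067], 'qd': [0.001, 0.001, -0.0, -0.001, 0.0, 0.0], 'effort': [-0.001, -53.181, -35.272, 0.071, 0.024, -0.0], 'eef_pos': [228.57, 499.955, 204.882], 'eef_rot': [-1.572, 0.0, -0.429], 'wrist_force': [-0.39, 0.348, -0.06], 'moment': [-0.003, 0.016, 0.018], 'finger_gap': 93.996}
scene 532.6141523345837 323.3634322151191 245.95631751999858 [[0.726, 0.688, -0.002], [0.57, -0.602, -0.559], [-0.386, 0.405, -0.829]] [-390.2, -247.7, 1875.5]
side 433.82453744646006 316.65541592012835 242.2586560028778 [[0.994, -0.105, -0.017], [-0.085, -0.687, -0.722], [0.064, 0.719, -0.692]] [-560.1, 101.3, 1236.4]
```

View pics/scene0.png

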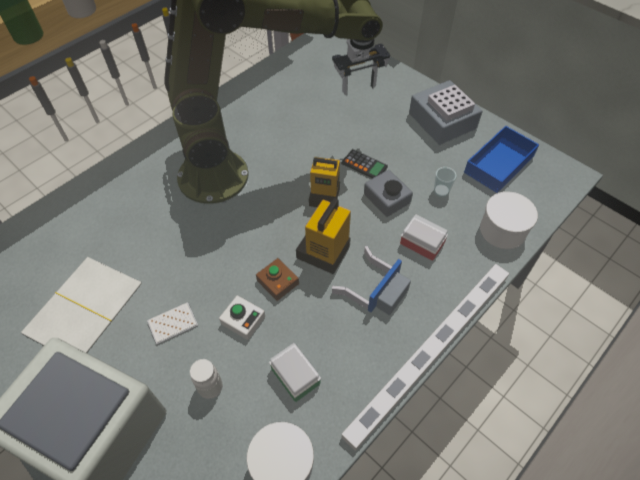

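View pics/side0.png

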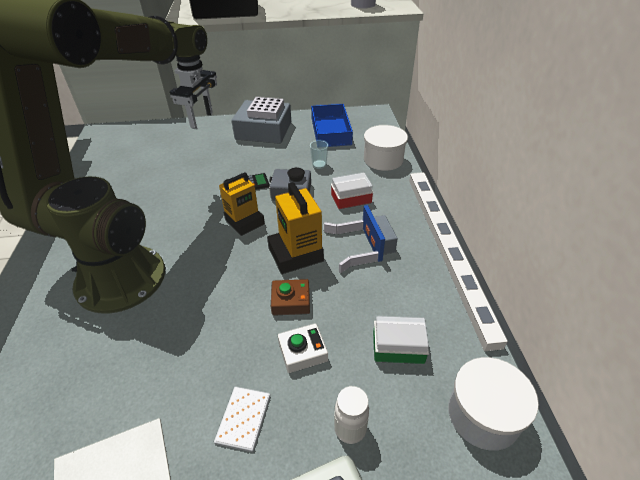

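Candidates: large battery is scene (327,232) and side (298,228), with the small look-alike at scene (324,180). The white console is at scene (242,316), with the brown look-alike at (277,278). The dock with the blue plate is at scene (375,280), while the blue tray at (503,158) is not it. I choose the large battery and the white console, and measure both now.

```bash
cat > h.py <<'E'
import numpy as np,cv2,pickle
def cloud(c):
    v,u=np.mgrid[:480,:640];z=c["range_z"].astype(float)
    P=np.stack([(u-c["cx"])*z/c["fx"],(v-c["cy"])*z/c["fy"],z],-1)
    W=(P-np.array(c["t"]).ravel())@np.array(c["R"]); W[z<=0]=np.nan
    return W
def hsv(c): return cv2.cvtColor(c["frame"],cv2.COLOR_RGB2HSV)
def rect(P):
    (c,s,a)=cv2.minAreaRect(P[:,:2].astype(np.float32)); return np.round(c,1),np.round(s,1),round(a,2)
E
python3 - <<'E'
from h import *
for n in ["scene","side"]:
    c=pickle.load(open(f"pics/{n}0.pkl","rb"));W=cloud(c);H=hsv(c)
    h,s,v=[H[...,i] for i in range(3)]
    print("==",n)
    def comps(m,name,minn=40):
        k,l,st,ce=cv2.connectedComponentsWithStats(m.astype(np.uint8))
        for i in range(1,k):
            if st[i,4]>=minn:
                P=W[l==i];P=P[np.isfinite(P[:,0])]
                if len(P)<20: continue
                zs=np.percentile(P[:,2],[2,50,98]).round(1)
                print(name,ce[i].round(),st[i,4],"z",zs,"med",np.median(P,0).round(1),"rect",rect(P))
                top=P[P[:,2]>zs[2]-6]
                if len(top)>20: print("     top",rect(top),len(top))
    comps((h>17)&(h<32)&(s>150)&(v>60),"yellow",150)
    comps((h>105)&(h<125)&(s>130)&(v>60),"blue",60)
    comps((h>55)&(h<85)&(s>120)&(v>50),"green",15)
    comps((s<40)&(v>190),"white",200)
    # rail: z in 25..40 near dock
E
```

```text
== scene
yellow [325. 169.] 320 z [131.1 141.8 148. ] med [355.7 201.5 141.8] rect (array([347. , 209.1]), array([84.3, 69.5]), 34.12)
     top (array([348.8, 206.4]), array([84.3, 63.1]), 34.12) 152
yellow [326. 227.] 1242 z [ 65.2 187.7 195.3] med [531.9   9.5 187.7] rect (array([486.8,  84.9]), array([117.1, 252.9]), 34.6)
     top (array([520.9,  34.4]), array([ 93.1, 113.6]), 15.43) 460
blue [504. 154.] 1878 z [-1.3  8.2 62.5] med [694.7 783.4   8.2] rect (array([702.1, 740.9]), array([140.7, 252.8]), 0.17)
     top (array([702.9, 735.9]), array([138.6, 242.5]), 0.39) 195
blue [385. 279.] 185 z [84.2 90.2 95.1] med [739.3  49.3  90.2] rect (array([738.1,  50.5]), array([ 12.9, 153.3]), 7.31)
     top (array([739.2,  48.3]), array([ 11.3, 148.6]), 7.31) 113
green [273. 270.] 52 z [55.4 62.  67.5] med [ 469.  -142.4   62. ] rect (array([ 468.2, -142.1]), array([21.5, 24.4]), 48.17)
     top (array([ 468.3, -142. ]), array([21. , 24.5]), 46.69) 28
green [237. 309.] 60 z [55.9 61.8 68. ] med [ 487.6 -303.8   61.8] rect (array([ 487.3, -303.2]), array([24.9, 23. ]), 36.02)
     top (
[... 5487 characters left out ...]
 ]), array([131.7,  84.2]), 72.16)
     top (array([ 355.9, -450. ]), array([125.6,  83. ]), 72.16) 1856
white [351. 401.] 757 z [  0.5 124.4 127.1] med [ 580.  -496.3  124.4] rect (array([ 586.8, -462.5]), array([126.9,  61.6]), 76.97)
     top (array([ 581.3, -495.4]), array([58.4, 56.9]), 13.95) 690
white [118. 457.] 4718 z [ 3.7  7.3 10.6] med [ 114.2 -506.3    7.3] rect (array([  95.1, -521.6]), array([210.3, 139.3]), 17.19)
     top (array([  96.5, -524.2]), array([209.6, 132.2]), 16.86) 4447
white [331. 471.] 808 z [193.3 198.5 201.6] med [ 524.8 -641.7  198.5] rect (array([ 511.6, -634.1]), array([ 36.4, 100.2]), 83.4)
     top (array([ 513.3, -634.8]), array([35.4, 96.5]), 83.4) 721
```

```bash
python3 - <<'E'
from h import *
a=pickle.load(open("pics/scene0.pkl","rb"))["frame"][150:350,210:430]
b=pickle.load(open("pics/side0.pkl","rb"))["frame"][160:380,200:420]
o=np.hstack([cv2.resize(a,(400,364)),cv2.resize(b,(400,364))])
cv2.imwrite("pics/crop.png",o[:,:,::-1])
E
```

```text
(no output)
```

View pics/crop.png

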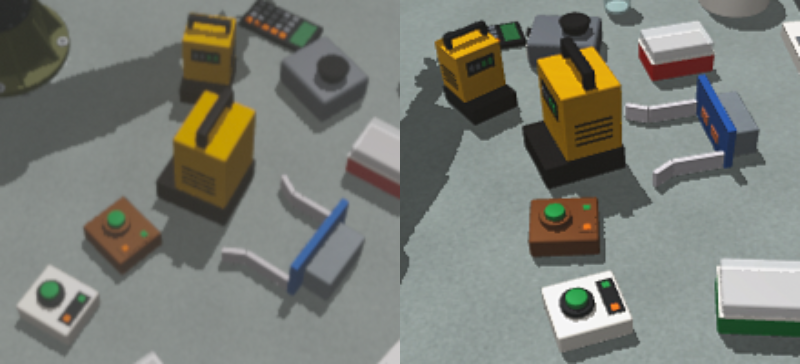

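The crop confirms both choices. The large battery's display faces the robot, and the white console stands apart from the brown one. Next I refine the poses with face fits.

```bash
python3 - <<'E'
from h import *
r=lambda a:np.round(a,1)
for n in ["scene","side"]:
    c=pickle.load(open(f"pics/{n}0.pkl","rb"));W=cloud(c);H=hsv(c)
    h,s,v=[H[...,i] for i in range(3)];X,Y,Z=[W[...,i] for i in range(3)]
    print("==",n)
    near=(X>600)&(X<800)&(Y>-80)&(Y<160)
    bl=(h>105)&(h<125)&(s>130)&near
    P=W[bl&(Z>15)&(Z<80)]
    if len(P)>60:
        a=np.deg2rad(7.2);L=(P[:,:2]-[736.8,50.8])@np.array([[np.cos(a),-np.sin(a)],[np.sin(a),np.cos(a)]])
        print("face pts",len(P),"x rel plate mid",r(np.percentile(L[:,0],[5,25,50,75,95])), "slope deg",np.rad2deg(np.polyfit(L[:,1],L[:,0],1)[0]).round(2),"y",r(np.percentile(L[:,1],[0,2,98,100])))
    T=W[bl&(Z>84)];L=np.median(T[:,:2],0);d=cv2.fitLine(T[:,:2].astype(np.float32),cv2.DIST_HUBER,0,.01,.01).ravel();print("top line yaw",np.rad2deg(np.arctan2(-d[0],d[1])) if d[1]>0 else np.rad2deg(np.arctan2(d[0],-d[1])),T.mean(0))
    o=np.array([681,43.8]);a=np.deg2rad(7.2);Rm=np.array([[np.cos(a),-np.sin(a)],[np.sin(a),np.cos(a)]])
    Q=W[(s<60)&(Z>29)&(Z<41)&(X>560)&(X<780)&(Y>-100)&(Y<190)]
    L=(Q[:,:2]-o)@Rm
    for sg in (1,-1):
        for lo,hi in ((-72,-60),(-60,-48),(-30,-5),(-5,20),(20,45)):
            m=(L[:,0]>lo)&(L[:,0]<hi)&(sg*L[:,1]>40)&(sg*L[:,1]<105)
            if m.sum()>3: print("rail",sg,lo,hi,m.sum(),r(np.percentile(L[m,1],[5,50,95])))
    # battery
    near=np.hypot(X-519,Y-35)<120
    ye=(h>17)&(h<32)&(s>150)&near
    T=W[ye&(Z>182)];print("bat top",rect(T),len(T))
    # foot: dark z 40..56
    F=W[near&(v<70)&(Z>44)&(Z<56)];print("foot",rect(F),len(F))
    # console
    m=(np.hypot(X-497,Y+301)<75)&(Z>36)&(Z<46);print("console",rect(W[m]))
    g=(h>55)&(h<85)&(s>120)&(np.hypot(X-487,Y+302)<22)&(Z>52);print("btn",W[g].mean(0),np.median(W[g],0),np.percentile(W[g][:,2],[10,90]))
    for nm,ce in (("mixer",(0,0)),): pass
E
```

```text
== scene
top line yaw 7.2126155 [739.05740937  48.06497024  89.8977341 ]
rail 1 -72 -60 10 [84.9 89.2 91.9]
rail 1 -60 -48 12 [77.1 82.  89.2]
rail 1 -30 -5 29 [65.5 70.6 77.6]
rail 1 -5 20 27 [65.8 70.1 77.6]
rail 1 20 45 17 [67.1 71.7 75.7]
rail -1 -72 -60 12 [-93.9 -87.6 -80.3]
rail -1 -60 -48 13 [-87.  -80.3 -72.3]
rail -1 -30 -5 30 [-74.7 -70.8 -65.4]
rail -1 -5 20 29 [-74.9 -71.8 -65.3]
rail -1 20 45 31 [-75.2 -71.5 -66.2]
bat top (array([519.6,  37. ]), array([ 96.7, 119.5]), 15.04) 839
foot (array([507.4,  28.5]), array([130.6, 113.4]), 16.58) 172
console (array([ 498.8, -300.4]), array([101.5,  90.4]), 12.15)
btn [ 487.46917712 -303.62158893   61.72209716] [ 487.57044099 -303.75290679   61.80454513] [58.21709744 65.45141209]
== side
face pts 259 x rel plate mid [-8.6 -7.8 -7.2 -6.   2.7] slope deg -2.2 y [-79.9 -78.9  63.   65.2]
top line yaw 7.08608 [735.65440781  44.25439788  88.93276234]
rail 1 -72 -60 12 [78.6 85.4 89.4]
rail 1 -60 -48 14 [73.6 79.4 87.2]
rail 1 -30 -5 25 [62.6 67.2 74.7]
rail 1 -5 20 25 [64.3 69.3 74.9]
rail 1 20 45 26 [64.6 69.6 74.7]
rail -1 -72 -60 15 [-94.5 -88.1 -82.6]
rail -1 -60 -48 16 [-88.2 -82.6 -76.1]
rail -1 -30 -5 31 [-77.1 -73.3 -65.6]
rail -1 -5 20 29 [-78.5 -72.3 -66.7]
rail -1 20 45 32 [-76.4 -73.9 -66.6]
bat top (array([517.8,  36.7]), array([ 94.5, 116.9]), 16.43) 807
foot (array([502.3,  30.3]), array([132.8, 125. ]), 16.56) 500
console (array([ 496.8, -302.2]), array([99.7, 91.7]), 12.36)
btn [ 484.77098741 -305.42644182   60.54717621] [ 484.69924414 -306.02643464   60.79880273] [57.60782128 63.07134335]
```

```bash
python3 -m creep '[{"ty":-0.2},{"tx":0.1,"ty":-0.2,"tz":-0.1,"fingers":76},{"tx":0.92,"ty":-0.2,"tz":-0.94,"fingers":76},{"tx":0.92,"ty":-0.2,"tz":-0.94,"fingers":76},{"tx":0.92,"ty":-0.2,"tz":-0.94,"fingers":76},{"tx":0.92,"ty":-0.2,"tz":-0.94,"fingers":76},{"tx":0.92,"ty":-0.2,"tz":-0.94,"fingers":76},{"tx":0.92,"ty":-0.2,"tz":-0.94,"fingers":76},{"tx":0.92,"ty":-0.2,"tz":-0.94,"fingers":76}]'
python3 - <<'E'
from cell import monitor
import numpy as np
s=monitor.read_state();p=s["eef_pos"];y=s["eef_rot"][2];print(p,s["eef_rot"],s["clock"])
D=np.array([407.1,3.4])-p[:2]
print("tx",(D@[np.cos(y),np.sin(y)])/200,"tz",(D@[-np.sin(y),np.cos(y)])/200,"turn",-(0.284-y)/np.pi)
E
```

```text
[228.56273876 500.01337264 204.97250991] [-1.57175304e+00  1.02476363e-04 -4.28802665e-01] 0.1
tx 1.8442811880641923 tz -1.8870974504878575 turn -0.22689213518374549$[0]: bad value
```

```bash
python3 -m creep '[{"tx":0,"ty":-0.2,"tz":0,"turn":0,"fingers":76},{"tx":0.1,"ty":-0.2,"tz":-0.1,"turn":0,"fingers":76},{"tx":0.92,"ty":-0.2,"tz":-0.94,"turn":0,"fingers":76},{"tx":0.92,"ty":-0.2,"tz":-0.94,"turn":0,"fingers":76},{"tx":0.92,"ty":-0.2,"tz":-0.94,"turn":0,"fingers":76},{"tx":0.92,"ty":-0.2,"tz":-0.94,"turn":0,"fingers":76},{"tx":0.92,"ty":-0.2,"tz":-0.94,"turn":0,"fingers":76},{"tx":0.92,"ty":-0.2,"tz":-0.94,"turn":0,"fingers":76},{"tx":0.92,"ty":-0.2,"tz":-0.94,"turn":0,"fingers":76}]'
cat > rel.py <<'E'
import sys
from cell import monitor
import numpy as np
def rel(x,y,z,yaw):
    s=monitor.read_state();p=s["eef_pos"];w=s["eef_rot"][2]
    print("t",round(s["clock"],2),"p",np.round(p,1),"rpy",np.round(s["eef_rot"],3),"F",np.round(s["wrist_force"],1),"gap",round(s["finger_gap"],1))
    D=np.array([x,y])-p[:2]
    print("tx %.4f ty %.4f tz %.4f turn %.4f"%((D@[np.cos(w),np.sin(w)])/200,(p[2]-z)/200,(D@[-np.sin(w),np.cos(w)])/200,-(yaw-w)/np.pi))
if __name__=="__main__": rel(*map(float,sys.argv[1:]))
E
python3 rel.py 407.1 3.4 245 0.284
```

```text
clock: 1.0
eef_pos: [317.9, 252.4, 245.2]
eef_rot: [-1.572, 0.0, -0.431]
wrist_force: [0.3, 0.2, -0.1]
finger_gap: 76.1
t 1.0 p [317.9 252.4 245.2] rpy [-1.572  0.    -0.431] F [ 0.3  0.2 -0.1] gap 76.1
tx 0.9248 ty 0.0010 tz -0.9452 turn -0.2274
```

```bash
python3 -m creep '[{"tx":0.925,"ty":0,"tz":-0.945,"turn":-0.2274,"fingers":76},{"tx":0.925,"ty":0,"tz":-0.945,"turn":-0.2274,"fingers":76},{"tx":0.925,"ty":0,"tz":-0.945,"turn":-0.2274,"fingers":76},{"tx":0.925,"ty":0,"tz":-0.945,"turn":-0.2274,"fingers":76},{"tx":0.925,"ty":0,"tz":-0.945,"turn":-0.2274,"fingers":76},{"tx":0.925,"ty":0,"tz":-0.945,"turn":-0.2274,"fingers":76},{"tx":0.925,"ty":0,"tz":-0.945,"turn":-0.2274,"fingers":76},{"tx":0.925,"ty":0,"tz":-0.945,"turn":-0.2274,"fingers":76}]'
python3 rel.py 407.1 3.4 18 0.284
python3 - <<'E'
from h import *
from cell import optics
a=optics.camera("wrist");print(np.round(a["mount"],2).tolist(),a["fx"])
cv2.imwrite("pics/w1.png",a["frame"][:,:,::-1])
E
```

```text
clock: 1.8
eef_pos: [407.8, 2.7, 244.9]
eef_rot: [-1.571, 0.002, 0.282]
wrist_force: [0.6, -0.0, -0.1]
finger_gap: 76.0
t 1.8 p [407.8   2.7 244.9] rpy [-1.571  0.002  0.282] F [ 0.6 -0.  -0.1] gap 76.0
tx -0.0024 ty 1.1343 tz 0.0044 turn -0.0005
[[0.0, 0.96, 0.29, -85.21], [0.0, -0.29, 0.96, -180.27], [1.0, -0.0, -0.0, 0.02], [0.0, 0.0, 0.0, 1.0]] 344.19826179237367
```

View pics/w1.png

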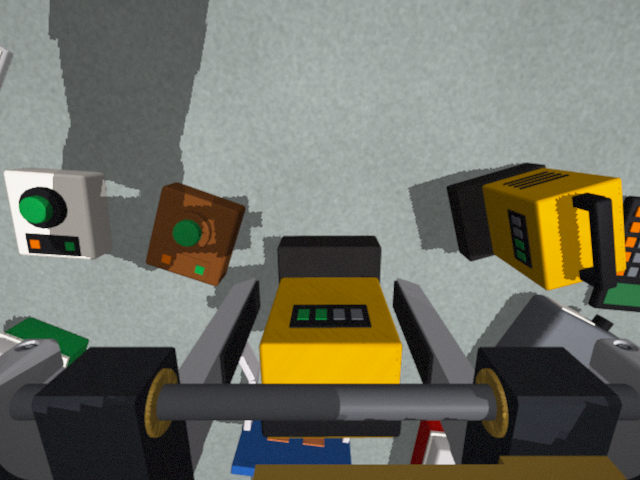

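The wrist view shows the large battery squarely ahead, with its foot edge at row 237, columns 279-380. The small battery is at (550,220), brown at (195,235) and white at (50,215), so all are clear of the descent. I descend in free bench, after checking the edge by ray.

```bash
python3 - <<'E'
from h import *
from cell import monitor,optics
from scipy.spatial.transform import Rotation as Ro
s=monitor.read_state();a=optics.camera("wrist")
R=Ro.from_euler("xyz",s["eef_rot"]).as_matrix();M=np.array(a["mount"])
o=R@M[:3,3]+s["eef_pos"]
for u,v,z in((282,238,50),(330,238,50),(378,238,50),(188,232,61),(42,207,61)):
    d=R@M[:3,:3]@np.array([(u-a["cx"])/a["fx"],(v-a["cy"])/a["fy"],1]);print(u,v,(o+d*(z-o[2])/d[2]).round(1))
E
python3 -m creep '[{"tx":0,"ty":0.95,"tz":0,"turn":0,"fingers":76},{"tx":0,"ty":0.95,"tz":0,"turn":0,"fingers":76},{"tx":0,"ty":0.95,"tz":0,"turn":0,"fingers":76},{"tx":0,"ty":0.95,"tz":0,"turn":0,"fingers":76},{"tx":0,"ty":0.95,"tz":0,"turn":0,"fingers":76},{"tx":0,"ty":0.95,"tz":0,"turn":0,"fingers":76}]'
```

```text
282 238 [443.5 -37.8  50. ]
330 238 [428.3  14.5  50. ]
378 238 [413.1  66.8  50. ]
188 232 [ 462.1 -137.8   61. ]
42 207 [ 478.2 -292.9   61. ]
clock: 2.5
eef_pos: [407.3, 5.4, 56.0]
eef_rot: [-1.571, 0.001, 0.285]
wrist_force: [-0.3, 0.9, -0.3]
finger_gap: 76.3
```

```bash
python3 -m creep '[{"tx":0,"ty":0.09,"tz":0,"turn":0,"fingers":76},{"tx":0,"ty":0.18,"tz":0,"turn":0,"fingers":76},{"tx":0,"ty":0.18,"tz":0,"turn":0,"fingers":76},{"tx":0.02,"ty":0.18,"tz":0,"turn":0,"fingers":76},{"tx":0.04,"ty":0.18,"tz":0,"turn":0,"fingers":76},{"tx":0.05,"ty":0.18,"tz":0,"turn":0,"fingers":76}]'; python3 -m creep '[{"tx":0.01,"ty":0,"tz":0,"turn":0,"fingers":76},{"tx":0.02,"ty":0,"tz":0,"turn":0,"fingers":76},{"tx":0.03,"ty":0,"tz":0,"turn":0,"fingers":76}]';python3 -m creep '[{"tx":0.01,"ty":0,"tz":0,"turn":0,"fingers":76},{"tx":0.02,"ty":0,"tz":0,"turn":0,"fingers":76},{"tx":0.03,"ty":0,"tz":0,"turn":0,"fingers":76}]'
```

```text
clock: 3.1
eef_pos: [418.0, 8.4, 21.2]
eef_rot: [-1.571, -0.001, 0.285]
wrist_force: [0.4, 0.2, 0.3]
finger_gap: 75.8
clock: 3.4
eef_pos: [424.0, 10.1, 21.3]
eef_rot: [-1.571, -0.001, 0.285]
wrist_force: [-0.2, -0.1, -0.4]
finger_gap: 75.9
clock: 3.7
eef_pos: [429.9, 11.8, 21.3]
eef_rot: [-1.571, -0.001, 0.285]
wrist_force: [1.1, 0.3, -0.7]
finger_gap: 76.1
```

```bash
python3 -m creep '[{"tx":0.01,"ty":0,"tz":0,"turn":0,"fingers":76},{"tx":0.02,"ty":0,"tz":0,"turn":0,"fingers":76}]';python3 -m creep '[{"tx":0.01,"ty":0,"tz":0,"turn":0,"fingers":76},{"tx":0.02,"ty":0,"tz":0,"turn":0,"fingers":76}]'
```

```text
clock: 3.9
eef_pos: [432.7, 12.8, 21.1]
eef_rot: [-1.571, 0.002, 0.285]
wrist_force: [-10.0, -2.7, 7.8]
finger_gap: 75.5
clock: 4.1
eef_pos: [435.4, 13.8, 20.9]
eef_rot: [-1.57, 0.005, 0.285]
wrist_force: [-8.0, -2.8, 6.5]
finger_gap: 76.2
```

```bash
python3 rel.py 516.1 24.2 21 0.1257
```

```text
t 4.1 p [435.4  13.8  20.9] rpy [-1.57   0.005  0.285] F [-8.  -2.8  6.5] gap 76.2
tx 0.4017 ty -0.0005 tz -0.0637 turn 0.0508
```

```bash
python3 -m creep '[{"tx":0.025,"ty":0,"tz":-0.004,"turn":0.003,"fingers":76},{"tx":0.05,"ty":0,"tz":-0.008,"turn":0.006,"fingers":76},{"tx":0.075,"ty":0,"tz":-0.012,"turn":0.0095,"fingers":76},{"tx":0.1,"ty":0,"tz":-0.016,"turn":0.0125,"fingers":76},{"tx":0.125,"ty":0,"tz":-0.02,"turn":0.016,"fingers":76},{"tx":0.15,"ty":0,"tz":-0.024,"turn":0.019,"fingers":76},{"tx":0.175,"ty":0,"tz":-0.028,"turn":0.022,"fingers":76},{"tx":0.2,"ty":0,"tz":-0.032,"turn":0.0255,"fingers":76}]'
python3 - <<'E'
from h import *
from cell import optics
for n in ["scene","side"]:
    c=optics.camera(n);pickle.dump(c,open(f"pics/{n}1.pkl","wb"))
    if n=="side": cv2.imwrite("pics/side1.png",c["frame"][:,:,::-1])
    W=cloud(c);H=hsv(c);h,s,v=[H[...,i] for i in range(3)];X,Y,Z=[W[...,i] for i in range(3)]
    T=W[(h>17)&(h<32)&(s>150)&(np.hypot(X-560,Y-38)<120)&(Z>182)];print("bat top",rect(T),len(T),np.median(T[:,2]))
E
```

```text
clock: 4.9
eef_pos: [474.6, 19.1, 20.5]
eef_rot: [-1.57, 0.009, 0.205]
wrist_force: [-9.1, 0.9, 8.5]
finger_gap: 76.2
bat top (array([545.3,  33.1]), array([138.9, 115.4]), 11.6) 868 189.5639585956458
bat top (array([555.4,  33. ]), array([113.8, 121.4]), 11.21) 788 189.30836758007126
```

View pics/side1.png

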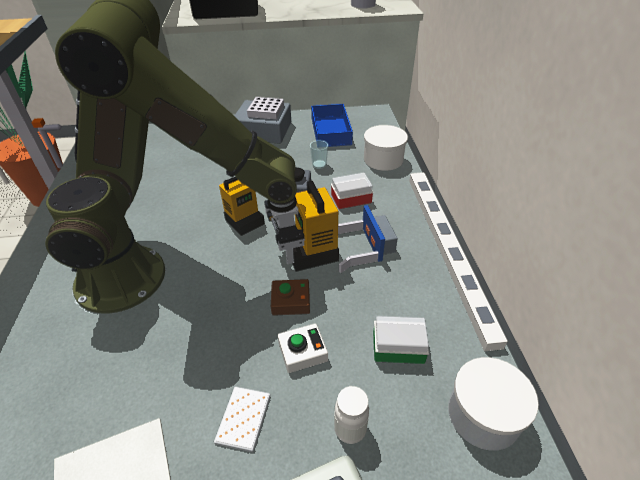

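Side view: the box (317,230) turned with the tool to about 11.4°, stays upright, and its pose matches the prediction within 2 mm. Continuing.

```bash
python3 rel.py 516.1 24.0 20 0.1257;  python3 -m creep '[{"tx":0.025,"ty":0,"tz":-0.002,"turn":0.003,"fingers":76},{"tx":0.05,"ty":0,"tz":-0.005,"turn":0.006,"fingers":76},{"tx":0.075,"ty":0,"tz":-0.007,"turn":0.009,"fingers":76},{"tx":0.1,"ty":0,"tz":-0.009,"turn":0.0125,"fingers":76},{"tx":0.125,"ty":0,"tz":-0.011,"turn":0.0155,"fingers":76},{"tx":0.15,"ty":0,"tz":-0.014,"turn":0.0185,"fingers":76},{"tx":0.175,"ty":0,"tz":-0.016,"turn":0.022,"fingers":76},{"tx":0.2,"ty":0,"tz":-0.018,"turn":0.025,"fingers":76}]'
python3 - <<'E'
from h import *
from cell import optics
a=np.deg2rad(7.2);Rm=np.array([[np.cos(a),-np.sin(a)],[np.sin(a),np.cos(a)]])
for n in ["scene","side"]:
    c=optics.camera(n)
    cv2.imwrite(f"pics/{n}2.png",cv2.resize(c["frame"][150:350,250:450,::-1],(600,600)))
    W=cloud(c);H=hsv(c);h,s,v=[H[...,i] for i in range(3)];X,Y,Z=[W[...,i] for i in range(3)]
    T=W[(h>17)&(h<32)&(s>150)&(np.hypot(X-615,Y-38)<100)&(Z>182)];r=rect(T);print("bat top",r,np.median(T[:,2]))
    L=(T[:,:2]-[681,43])@Rm;L=L[L[:,0]>-70];print("dock frame front x",np.percentile(L[:,0],99)-47,"y mid",(np.percentile(L[:,1],1)+np.percentile(L[:,1],99))/2)
E
python3 rel.py 590.5 33.6 20 .1257
```

```text
t 5.0 p [475.5  19.1  20.4] rpy [-1.57   0.007  0.205] F [-1.2  0.6  0.1] gap 75.6
tx 0.2039 ty 0.0021 tz -0.0174 turn 0.0253
clock: 5.8
eef_pos: [514.5, 23.8, 20.0]
eef_rot: [-1.57, 0.009, 0.127]
wrist_force: [-9.6, 0.3, 7.9]
finger_gap: 76.0
bat top (array([608. ,  35.3]), array([ 95.2, 115.7]), 8.52) 189.61144606240535
dock frame front x -73.82477536727545 y mid 0.7373261788468284
bat top (array([606.5,  33.8]), array([ 93.3, 117.1]), 7.12) 189.21661499044353
dock frame front x -76.04491389080626 y mid -0.26172853405568475
t 5.9 p [515.3  23.8  20. ] rpy [-1.571  0.007  0.126] F [-1.3 -0.1 -0.2] gap 76.5
tx 0.3792 ty -0.0000 tz 0.0013 turn 0.0002
```

View pics/scene2.png

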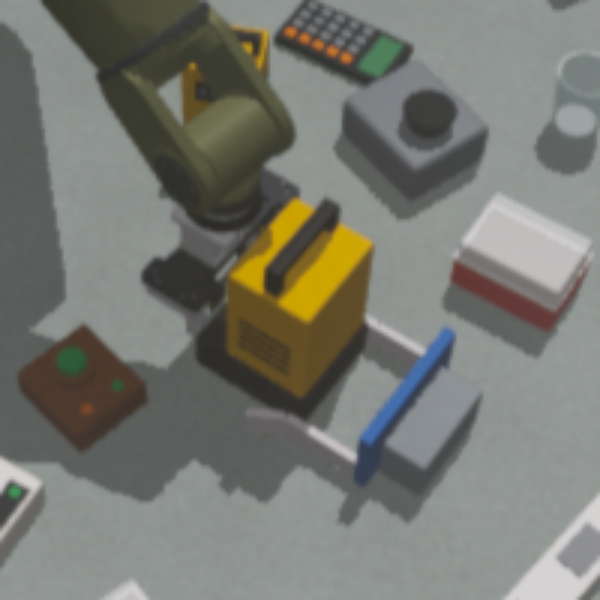

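Box stands square in the dock mouth (crop (300,310)), y within 1 mm, 75 mm to go. Pushing straight, with the last part slow.

```bash
python3 -m creep '[{"tx":0.025,"ty":0,"tz":0,"turn":0,"fingers":76},{"tx":0.05,"ty":0,"tz":0,"turn":0,"fingers":76},{"tx":0.075,"ty":0,"tz":0,"turn":0,"fingers":76},{"tx":0.1,"ty":0,"tz":0,"turn":0,"fingers":76},{"tx":0.125,"ty":0,"tz":0,"turn":0,"fingers":76},{"tx":0.15,"ty":0,"tz":0,"turn":0,"fingers":76},{"tx":0.175,"ty":0,"tz":0,"turn":0,"fingers":76},{"tx":0.2,"ty":0,"tz":0,"turn":0,"fingers":76},{"tx":0.225,"ty":0,"tz":0,"turn":0,"fingers":76},{"tx":0.25,"ty":0,"tz":0,"turn":0,"fingers":76},{"tx":0.275,"ty":0,"tz":0,"turn":0,"fingers":76},{"tx":0.3,"ty":0,"tz":0,"turn":0,"fingers":76}]'; python3 -m creep '[{"tx":0.01,"ty":0,"tz":0,"turn":0,"fingers":76},{"tx":0.02,"ty":0,"tz":0,"turn":0,"fingers":76},{"tx":0.03,"ty":0,"tz":0,"turn":0,"fingers":76},{"tx":0.04,"ty":0,"tz":0,"turn":0,"fingers":76}]'; python3 rel.py 590.5 33.6 20 .1257
```

```text
clock: 7.1
eef_pos: [574.2, 31.2, 19.7]
eef_rot: [-1.571, 0.009, 0.127]
wrist_force: [-9.5, -0.6, 7.5]
finger_gap: 76.2
clock: 7.5
eef_pos: [581.3, 32.1, 19.6]
eef_rot: [-1.571, 0.011, 0.127]
wrist_force: [-10.6, -2.0, 7.3]
finger_gap: 76.2
t 7.5 p [581.3  32.1  19.6] rpy [-1.571  0.011  0.127] F [-10.6  -2.    7.3] gap 76.2
tx 0.0465 ty -0.0019 tz 0.0016 turn 0.0004
```

```bash
python3 -m creep '[{"tx":0.01,"ty":0,"tz":0,"turn":0,"fingers":76},{"tx":0.02,"ty":0,"tz":0,"turn":0,"fingers":76},{"tx":0.03,"ty":0,"tz":0,"turn":0,"fingers":76}]'; python3 -m creep '[{"tx":0.01,"ty":0,"tz":0,"turn":0,"fingers":76},{"tx":0.02,"ty":0,"tz":0,"turn":0,"fingers":76}]'
```

```text
clock: 7.8
eef_pos: [586.5, 32.7, 19.6]
eef_rot: [-1.571, 0.013, 0.127]
wrist_force: [-9.9, -1.2, 7.8]
finger_gap: 76.0
clock: 8.0
eef_pos: [587.9, 32.8, 19.7]
eef_rot: [-1.57, 0.02, 0.128]
wrist_force: [-36.6, -5.8, 28.6]
finger_gap: 75.8
```

Force jumped to 37 N, so the box is against the plate. Backing off and looking.

```bash
python3 -m creep '[{"tx":-0.04,"ty":0,"tz":0,"turn":0,"fingers":76},{"tx":-0.12,"ty":0,"tz":0,"turn":0,"fingers":76},{"tx":-0.25,"ty":0,"tz":0,"turn":0,"fingers":60},{"tx":-0.4,"ty":0,"tz":0,"turn":0,"fingers":30},{"tx":-0.4,"ty":-0.3,"tz":0,"turn":0,"fingers":0},{"tx":-0.4,"ty":-0.6,"tz":0,"turn":0,"fingers":0},{"tx":-0.4,"ty":-0.6,"tz":0,"turn":0,"fingers":0}]'
python3 - <<'E'
from h import *
from cell import optics
a=np.deg2rad(7.2);Rm=np.array([[np.cos(a),-np.sin(a)],[np.sin(a),np.cos(a)]])
for n in ["scene","side"]:
    c=optics.camera(n)
    cv2.imwrite(f"pics/{n}3.png",cv2.resize(c["frame"][150:350,250:450,::-1],(600,600)))
    W=cloud(c);H=hsv(c);h,s,v=[H[...,i] for i in range(3)];X,Y,Z=[W[...,i] for i in range(3)]
    T=W[(h>17)&(h<32)&(s>150)&(np.hypot(X-681,Y-43)<100)&(Z>182)];r=rect(T);print("bat top",r,np.median(T[:,2]),"dock",(np.array(r[0])-[681,43])@Rm)
    B=W[(h>105)&(h<125)&(s>130)&(np.hypot(X-735,Y-50)<110)&(Z>84)];print("plate",rect(B))
E
python3 rel.py 486.1 -304.6 130 0.1257
```

```text
clock: 8.7
eef_pos: [512.3, 22.8, 145.8]
eef_rot: [-1.571, 0.014, 0.128]
wrist_force: [-0.6, 0.2, -0.1]
finger_gap: 39.3
bat top (array([681.6,  44.3]), array([ 93.3, 114.2]), 7.24) 189.51979260518422 dock [0.75820202 1.21454917]
plate (array([738.2,  51.4]), array([ 11.8, 148.8]), 7.48)
bat top (array([679. ,  42.2]), array([ 93.9, 117.2]), 7.09) 189.10624944583705 dock [-2.08449599 -0.54302529]
plate (array([731.7,  -9.4]), array([60.2, 51.5]), 33.52)
t 8.8 p [512.4  22.8 144.4] rpy [-1.571  0.014  0.128] F [ 0.1  0.3 -1.1] gap 31.4
tx -0.3391 ty 0.0719 tz -1.6070 turn 0.0007
```

View pics/scene3.png

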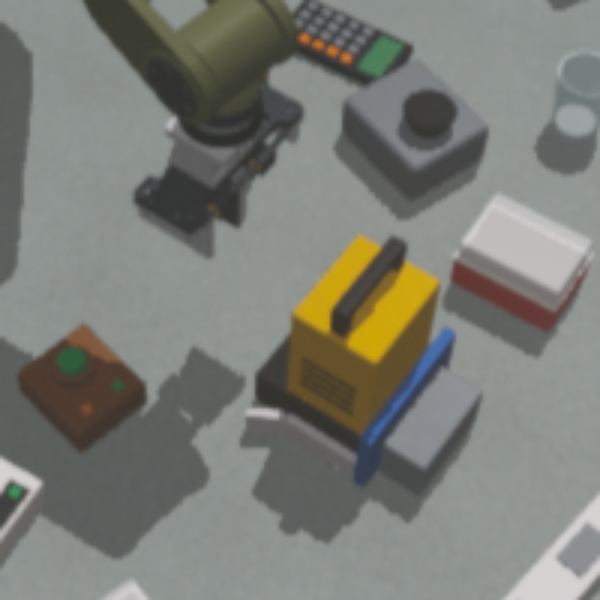

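View pics/side3.png

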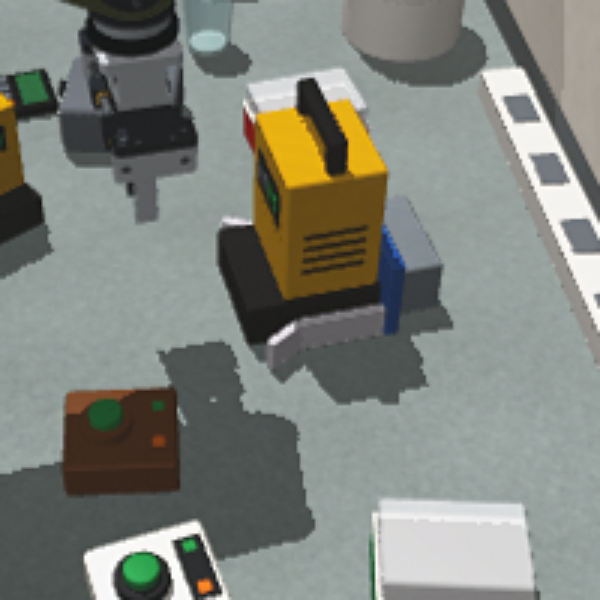

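The box is seated: foot against the blue plate (scene crop (370,420)), yaw 7.2° against the dock's 7.2°, offset within about 2 mm. On to the button.

```bash
python3 -m creep '[{"tx":-0.17,"ty":0,"tz":-0.8,"turn":0,"fingers":0},{"tx":-0.17,"ty":0,"tz":-0.8,"turn":0,"fingers":0},{"tx":-0.17,"ty":0,"tz":-0.8,"turn":0,"fingers":0},{"tx":-0.17,"ty":0,"tz":-0.8,"turn":0,"fingers":0},{"tx":-0.17,"ty":0,"tz":-0.8,"turn":0,"fingers":0}]';python3 rel.py 486.1 -304.6 90 0.1257
```

```text
clock: 9.3
eef_pos: [498.4, -141.6, 143.7]
eef_rot: [-1.571, 0.015, 0.125]
wrist_force: [0.8, 0.1, -0.2]
finger_gap: 0.8
t 9.3 p [ 498.4 -141.6  143.7] rpy [-1.571  0.015  0.125] F [ 0.8  0.1 -0.2] gap 0.8
tx -0.1628 ty 0.2683 tz -0.8010 turn -0.0002
```

```bash
python3 -m creep '[{"tx":-0.163,"ty":0,"tz":-0.8,"turn":0,"fingers":0},{"tx":-0.163,"ty":0,"tz":-0.8,"turn":0,"fingers":0},{"tx":-0.163,"ty":0,"tz":-0.8,"turn":0,"fingers":0},{"tx":-0.163,"ty":0,"tz":-0.8,"turn":0,"fingers":0},{"tx":-0.163,"ty":0.27,"tz":-0.8,"turn":0,"fingers":0},{"tx":-0.163,"ty":0.27,"tz":-0.8,"turn":0,"fingers":0},{"tx":-0.163,"ty":0.27,"tz":-0.8,"turn":0,"fingers":0}]';python3 rel.py 486.1 -304.6 64 0.1257
python3 - <<'E'
from h import *
from cell import optics
o=[optics.camera(n)["frame"] for n in ("scene","side")]
o=[cv2.resize(o[0][260:360,180:280],(400,400)),cv2.resize(o[1][280:380,250:350],(400,400))]
cv2.imwrite("pics/b1.png",np.hstack(o)[:,:,::-1])
E
```

```text
clock: 10.0
eef_pos: [485.2, -302.8, 89.5]
eef_rot: [-1.568, 0.017, 0.127]
wrist_force: [0.2, 0.0, -0.1]
finger_gap: 0.6
t 10.0 p [ 485.2 -302.8   89.5] rpy [-1.568  0.017  0.127] F [ 0.2  0.  -0.1] gap 0.6
tx 0.0032 ty 0.1273 tz -0.0097 turn 0.0003
```

View pics/b1.png

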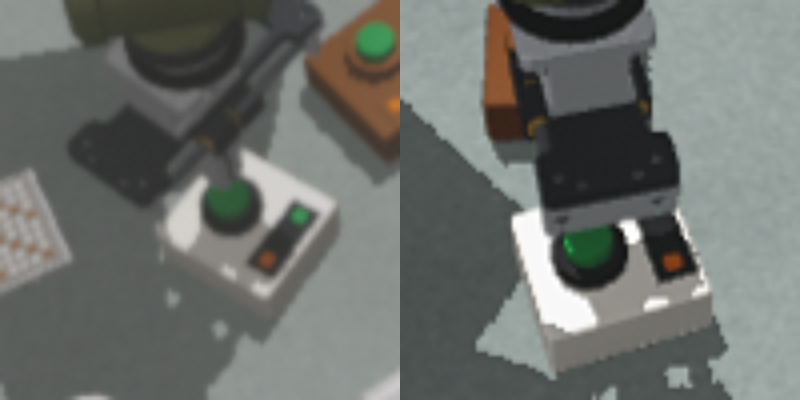

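The fingertips hang just above the green button in both crops ((230,195) and (588,240)). Pressing in small steps.

```bash
python3 -m creep '[{"tx":0.003,"ty":0.05,"tz":-0.008,"turn":0,"fingers":0},{"tx":0.003,"ty":0.1,"tz":-0.008,"turn":0,"fingers":0},{"tx":0.003,"ty":0.125,"tz":-0.008,"turn":0,"fingers":0},{"tx":0.003,"ty":0.135,"tz":-0.008,"turn":0,"fingers":0},{"tx":0.003,"ty":0.14,"tz":-0.008,"turn":0,"fingers":0}]'; for i in 1 ; do python3 -m creep '[{"tx":0,"ty":0.005,"tz":0,"turn":0,"fingers":0},{"tx":0,"ty":0.01,"tz":0,"turn":0,"fingers":0}]'; done
```

```text
clock: 10.6
eef_pos: [486.6, -305.4, 63.6]
eef_rot: [-1.571, 0.014, 0.126]
wrist_force: [-0.4, 0.3, 0.2]
finger_gap: 1.0
clock: 10.8
eef_pos: [486.7, -305.5, 61.8]
eef_rot: [-1.572, 0.014, 0.126]
wrist_force: [-0.4, 1.0, 2.0]
finger_gap: 0.5
```

```bash
python3 -m creep '[{"tx":0,"ty":0.005,"tz":0,"turn":0,"fingers":0},{"tx":0,"ty":0.01,"tz":0,"turn":0,"fingers":0},{"tx":0,"ty":0.015,"tz":0,"turn":0,"fingers":0}]'; python3 -m creep '[{"tx":0,"ty":0.005,"tz":0,"turn":0,"fingers":0},{"tx":0,"ty":0.01,"tz":0,"turn":0,"fingers":0}]'
```

```text
clock: 11.1
eef_pos: [486.7, -305.5, 58.8]
eef_rot: [-1.572, 0.014, 0.126]
wrist_force: [-0.3, 0.4, 2.4]
finger_gap: 0.3
clock: 11.3
eef_pos: [486.7, -305.6, 56.9]
eef_rot: [-1.572, 0.014, 0.126]
wrist_force: [-1.4, 0.3, 3.9]
finger_gap: 0.4
```

```bash
python3 -m creep '[{"tx":0,"ty":0.005,"tz":0,"turn":0,"fingers":0},{"tx":0,"ty":0.008,"tz":0,"turn":0,"fingers":0}]'; python3 -m creep '[{"tx":0,"ty":0.004,"tz":0,"turn":0,"fingers":0},{"tx":0,"ty":0.006,"tz":0,"turn":0,"fingers":0}]'
```

```text
clock: 11.5
eef_pos: [486.8, -305.6, 56.0]
eef_rot: [-1.572, 0.013, 0.126]
wrist_force: [-4.6, 4.7, 15.9]
finger_gap: 0.5
clock: 11.7
eef_pos: [486.9, -305.6, 55.9]
eef_rot: [-1.572, 0.013, 0.126]
wrist_force: [-7.6, 4.9, 19.3]
finger_gap: 0.2
```

Hard stop at z=56 after a roughly 2 to 4 N spring ramp over about 6 mm, so the button is fully down. Releasing, retracting and checking.

```bash
python3 -m creep '[{"tx":0,"ty":-0.1,"tz":0,"turn":0,"fingers":0},{"tx":0,"ty":-0.3,"tz":0,"turn":0,"fingers":0},{"tx":0,"ty":-0.55,"tz":0,"turn":0,"fingers":0},{"tx":-0.2,"ty":-0.7,"tz":0.1,"turn":0,"fingers":0},{"tx":-0.5,"ty":-0.8,"tz":0.3,"turn":0,"fingers":0},{"tx":-0.5,"ty":-0.8,"tz":0.3,"turn":0,"fingers":0},{"tx":-0.5,"ty":-0.8,"tz":0.3,"turn":0,"fingers":0},{"tx":-0.5,"ty":-0.8,"tz":0.3,"turn":0,"fingers":0}]'
python3 - <<'E'
from h import *
from cell import optics
a=np.deg2rad(7.2);Rm=np.array([[np.cos(a),-np.sin(a)],[np.sin(a),np.cos(a)]])
for n in ["scene","side"]:
    c=optics.camera(n)
    cv2.imwrite(f"pics/{n}9.png",c["frame"][:,:,::-1])
    W=cloud(c);H=hsv(c);h,s,v=[H[...,i] for i in range(3)];X,Y,Z=[W[...,i] for i in range(3)]
    T=W[(h>17)&(h<32)&(s>150)&(np.hypot(X-681,Y-43)<100)&(Z>182)];r=rect(T);print("bat top",r,np.median(T[:,2]),"dock",(np.array(r[0])-[681,43])@Rm)
    g=(h>55)&(h<85)&(s>120)&(np.hypot(X-487,Y+302)<22)&(Z>50);print("btn",np.median(W[g],0),g.sum())
    c0=pickle.load(open(f"pics/{n}0.pkl","rb"));W0=cloud(c0)
    for nm,x,y,z0,z1,rad in (("green",726,-316,66,80,75),("red",709,277,66,80,75),("jar",581,-496,115,132,45),("plate",356,-450,6,20,85),("calc",380,400,9,24,100),("beaker",627,444,20,95,60)):
        f=lambda W:(np.nanmean(W[(np.hypot(W[...,0]-x,W[...,1]-y)<rad)&(W[...,2]>z0)&(W[...,2]<z1)],0).round(1))
        print(nm,f(W0),f(W))
E
```

```text
clock: 12.5
eef_pos: [382.4, -258.4, 217.4]
eef_rot: [-1.573, 0.012, 0.126]
wrist_force: [-0.5, -0.3, -0.3]
finger_gap: 0.1
bat top (array([681.8,  43.6]), array([ 92.9, 114.1]), 7.0) 189.50502325524457 dock [0.8688917  0.49500223]
btn [ 486.74530992 -303.7625977    61.61339888] 64
green [ 731.7 -316.2   72.4] [ 731.7 -316.3   72.5]
red [712.5 274.6  72.6] [712.6 274.8  72.9]
jar [ 583.8 -495.4  123.8] [ 583.9 -495.5  123.9]
plate [ 359.3 -450.2   11.5] [ 359.2 -449.9   11.5]
calc [357.  400.8  15.2] [357.7 400.7  15.1]
beaker [632.3 475.2  57.8] [632.6 475.3  56.9]
bat top (array([678.9,  41.6]), array([ 93.7, 115.4]), 6.44) 189.2101823134723 dock [-2.2589074  -1.12576079]
btn [ 484.9965474  -306.77085248   60.97299412] 125
green [ 727.5 -319.8   72.2] [ 727.7 -319.7   72.2]
red [708.6 271.4  71.9] [709.2 284.3  72.1]
jar [ 580.7 -498.6  124.1] [ 580.7 -498.7  124. ]
plate [ 356.  -454.7   11.2] [ 355.8 -454.9   11.2]
calc [398.6 407.5  13.7] [413.2 397.9  13.3]
beaker [621.8 472.4  54.7] [622.  472.6  55.1]
```

View pics/scene9.png

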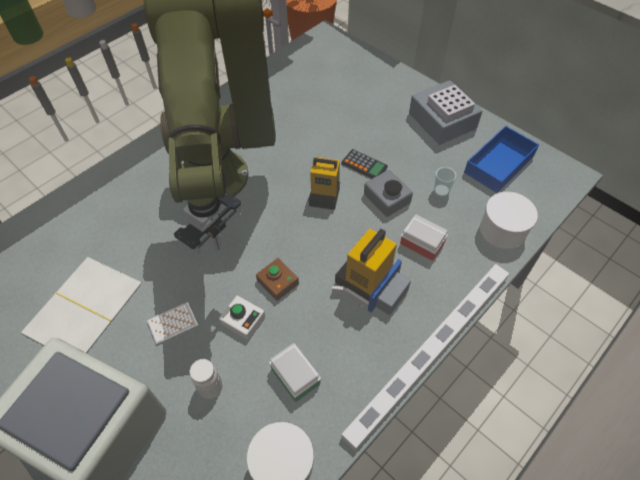

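The box (370,270) is in the dock, the button is up again at its starting height, and the arm is clear. Every loose thing is unmoved in the scene view. The side view's shifts for the red box and calculator come from the battery or small box partly hiding them. Handing in.

```bash
python3 -c "
from cell import manip
print(manip.sign_off())"
```

```text
the job is handed in; nothing more can be done
None
```

I pushed the large yellow box into the dock with two spread fingertips about 20 mm above the bench, turning it from about 16° to 7° to match the dock. I stopped when it met the blue plate, where the force rose to 37 N. I then pressed the white console's green button about 6 mm to its hard stop and let it go. The job was handed in at about 12.6 s.

**Last checks:**
- **Box:** it stands upright and within about 2 mm of home. The two cameras disagree by about 3 mm along the dock (+0.9 and −2.3 mm). Yaw reads 7.0° (scene camera) and 6.4° (side camera) against the dock's 7.2°.
- **Button:** its top is back at about 61 mm, the same height as at the start.
- **Robot:** nothing was touching it (wrist force below 1 N).
- **Other things:** the scene camera shows every loose item moved less than 1 mm.
- **Disagreement:** the side camera's averages for the red tip box and the calculator shifted by 13 to 18 mm. I put that down to a change in what was hiding them, not to movement, because the scene view shows both unmoved. I did not check the side picture further.

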